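Shelve the amber bottle in the cabinet door and latch the door

ROBOT

A 6-joint arm with a two-finger parallel gripper is mounted at the origin on the work surface. World frame = base frame: x ahead of the robot, y to its left, z up, the work surface at z = 0. Lengths are in m, angles in rad, forces in N, time in s.
With the tool pointing down it reaches from about 0.375 to 0.925 m from the base axis. Payload 5.7 kg.
Tool frame: the origin (TCP) lies on the mounting face of the last link; the fingertips stand 173 mm ahead of it and the grasp point (between the pads) lies 155 mm ahead of it (robot.tip_extent is the z of the fingertips in the tool frame, in m); z points along the fingers, y is the direction in which the jaws open and shut (so a half turn about z gives the same grasp; the last joint's range is limited). The gripper opens to 85 mm and grips with 20 to 120 N. Pads are 22 mm wide; open, the fingers measure 114 mm over their backs; the gripper's body (76 mm by 85 mm) begins 54 mm behind the grasp point. The pads swing forward as they close: fully open they stand 13 mm farther back than shut.
Start: joints at [-1.358, 0.359, 1.51, -0, 1.272, -0.115], TCP at [0.193, -0.568, 0.405] pointing down, gripper open.
Joint ranges: [-2.97, 2.97], [-1.01, 2.36], [0.21, 2.38], [-0.96, 4.11], [0.2, 2.71], [-2.98, 2.98]. Speed limits (rad/s): [2.39, 2.39, 3.14, 3.14, 3.14, 3.14].

INTERFACE

Orientations are given as a rotation vector (axis times angle).
In Python, from rig import robot gives the robot as it stands.
- The arm moves only by the tool servo_tool, never from a script. Its argument "targets" is one flat list of numbers, 5 for each row, row after row: the closure, from 0 (fully open) to 1 (shut), then the shift along the tool's x, y, z in cm, then the turn about the tool's z in degrees. In form: [hand, x, y, z, roll, hand, x, y, z, roll, ...]. A call has 1 to 5 rows; each row shifts and turns the commanded pose from where the row before left it, along the tool's axes as they then stand; what a row does not reach is not made up. A row lasts 1/12 s, in which the tool goes at most 41.7 mm and 7.16 degrees, less where a joint would pass 70% of its speed; a pose out of reach is approached as far as the arm can. A call is refused whole if a number of a shift passes 4.17 or a number of a turn 7.16, either way. A call with a gripper value outside its range is refused whole. The fingers move at their own pace and stop on an object; "grip_force" is the grip in N (left out, the last holds). Time passes only in rows, so rows that do not move let the fingers close. It gives the time, the measured TCP pose, the force and the opening at its end, in the units of the state.
- robot.get_obs(): the state, without advancing time (a new reading comes with each control period).
- robot.get_image(name): name is "side" or "top" or "wrist"; returns the picture (384x512x3 uint8, blue, green, red); there is no depth.
- robot.camera_info(name): a dict with "mtx" (3x3 intrinsics, pixels), "T" (4x4, takes a point from camera to world coordinates). Camera axes: x right, y down, z forward; pixel columns grow to the right and rows downward; lengths in m; the calibration is good to about 2 mm. The wrist camera is an equidistant fisheye: a pixel r from the principal point sees the ray r / f radians off the axis. A picture is of the moment at which its call begins: read the wrist's pose just before it. camera_info takes no time and is no camera call; for the wrist camera it gives the pose at the moment of the call.
- robot.job_done(): hands the job in, once; it reports no verdict.
The state is a dict: "t": time; "q": joint angles; "dq": joint speeds; "effort": joint torques, N m; "position": TCP position; "orientation": TCP orientation; "force": force on the tool from outside, world axes, zero at the start; "ft_torque": the same for the moment, N m; "gripper_width": finger opening in m.
Only numpy, scipy, OpenCV 4.12 (cv2) and the standard library are available. Lean on these libraries where they do the work, as an engineer would, in place of code of your own. Each camera call takes 0.05 s, during which the arm holds its last target. There are 200 camera calls.

TASK

Put the amber bottle with the white cap upright into the pocket on the inside of the medicine cabinet's open door, let go of it, then push the door gently shut until its sprung latch snaps in and holds the door by itself. Do not slam the door or press hard on the cabinet, and leave the other things on the counter where they are.

Things in the scene. Friction and masses are not known exactly. Their poses are not given: they have to be found in the camera images.
- cabinet: Medicine cabinet, clear hard walls and roof, white frame, fixed: 160 deep (its x) x 200 wide (its y) x 215 high. Origin: centre of its underside. Its +x points from the open front to the back (away from the robot). The part includes the door and latch. A sprung rubber buffer inside pushes the door back with 1.5 to 4.5 N over its last 20 mm, and damps fast moves.
- door (a joint): Angle of the white door (rad): 0 = parallel to the cabinet's front, growing as its free edge swings out to the robot; starts at 1.25 to 1.55, end stop 1.75. Friction about 0.04 N m. It latches somewhere between +0.06 and -0.06 (the strike is adjustable, its place is not measured); the hard stop is about 2 mm past that at the free edge. Not latched, it springs back to 0.09 or more.
- latch (a joint): Travel of the door's bevelled brass bolt into its case (m): 0 = fully out, at the start and again once snapped in behind the strike; up to 0.008 while riding over. It meets the strike at a door angle of 0.06 to 0.20. Riding over takes a push that grows to 9 to 20 N at push_spot (friction varies), more nearer the hinge; then the resistance drops. More than 25 N harms the door.
- push_spot (a point): Good place to push the door: on its outer face, 170 mm from the hinge line, 30 mm from the free edge, 165 mm above the counter, 35 mm below the door's top edge. Axes are the door's: +x = through the door, square to it, the way it closes; +y = along the door to the hinge; z up. A blue 28 mm knob sticks out 24 mm from the face 90 mm below it.
- door_hinge (a point): Point on the door's upright hinge axis, 165 mm above the counter, at the panel's left edge seen from the robot, in the plane of its inner face, 94 mm ahead (-x) of the cabinet's origin and 100 mm aside (+y). Axes turn with the door as at push_spot. Panel 200 wide x 14 thick, from 8 to 200 mm above the counter, about 0.6 kg.
- pocket (a point): Centre of the floor (95 mm above the counter) of the clear, open-topped pocket on the door's inner face, 100 mm from the hinge line, 24 mm from the inner face. Inside 68 along the door (y) x 48 square to it (x), walls 4 thick, reaching 28 mm above its floor. Axes as at push_spot. The door's top edge is 105 mm above this floor.
- amber_bottle: Amber-orange bottle with white cap and paper label, upright, round: body 38 diameter, cap 37 diameter from 68 to 90 mm above its foot, total height 90, about 0.09 kg. Origin: centre of its foot.
- blue_bottle: Bystander: bottle of the same shape, all blue. Origin: centre of its foot.
- green_bottle: Bystander: bottle of the same shape, green with a black cap. Origin: centre of its foot.
- steel_bowl: Bystander: steel bowl, 120 diameter, 45 high. Origin: centre of its foot.
- tape_roll: Bystander: white roll of tape lying flat, 64 diameter, 24 high.
- dressing_box: Bystander: blue box, 70 x 110 x 50 high. Origin: centre of its underside.
- pen_torch: Bystander: steel pen torch lying down, 14 thick, 134 long (its x).
- pot: Bystander: white open pot, 70 diameter, 80 high. Origin: centre of its foot.
Things that resemble listed ones, but are neither listed nor needed, are in the scene too. What is shaped like the amber_bottle but red or turquoise is not meant.

How it is judged:
On the way:
1. the amber bottle stands upright in the door pocket, let go, with the door still open (x of amber_bottle in the frame of pocket between -0.012 and 0.012 m and y of amber_bottle in the frame of pocket between -0.022 and 0.022 m and z of amber_bottle in the frame of pocket below 0.006 m and angle between amber_bottle's own z axis and vertical below 0.2 rad and value of joint door above 0.5 rad and contact force between amber_bottle and the arm below 0.05 N and contact force between amber_bottle and the fingers below 0.05 N), for 0.2 s.
At the end, for the whole second after the job is handed in: The door is shut (below 0.06 rad) with the bolt sprung out again behind the strike (within 1.5 mm of fully out), so that it stays shut by itself, and the amber bottle stands at rest in the door pocket (on its floor within 6 mm, tilted less than 0.2 rad) (x of amber_bottle in the frame of pocket between -0.012 and 0.012 m and y of amber_bottle in the frame of pocket between -0.022 and 0.022 m and z of amber_bottle in the frame of pocket below 0.006 m and angle between amber_bottle's own z axis and vertical below 0.2 rad and value of joint door below 0.06 rad and value of joint latch below 0.0015 m and linear speed of amber_bottle below 0.02 m/s); the robot touches nothing.
It fails at once if the robot presses on the cabinet, door included, with more than 28 N (contact force between cabinet and the arm above 28 N or contact force between cabinet and the fingers above 28 N).
It fails at once if the door is slammed: it swings in faster than 1.5 rad/s (about 0.3 m/s at the free edge) just before it meets the strike (value of joint door between 0.1 and 0.3 rad and velocity of joint door below -1.5 rad/s).
It fails at once if another thing on the counter is moved by more than 30 mm or tipped over (distance of any of blue_bottle, green_bottle, steel_bowl, tape_roll, dressing_box, pen_torch, pot from where it was at the start of the episode above 0.03 m or angle between any of blue_bottle, green_bottle, steel_bowl, tape_roll, dressing_box, pot's own z axis and vertical above 0.6 rad).
It also fails if it takes over 72 s, if anything falls off the work surface, if the arm or the gripper's body presses on something with over 40 N, if the wrist force passes 120 N, or if a joint passes its speed limit or range.

## Working session

There is one attempt and no reset: what is moved stays moved. The work goes in short steps, Python scripts to look and compute and a tool call to move; the robot and the scene stay as the last step left them, time stands still between calls to the robot, and variables do not carry over. Pictures are saved under pics/ and viewed, about 8 in all and at most 12, crops included, and the job is handed in when it is done.

Besides the shell and the picture viewer there is one more tool, called after "Call:" as name(argument=value, ...), one argument or row to a line, values as JSON. servo_tool: Moves the arm, as the interface text tells. Its arguments: {"type":"object","properties":{"targets":{"type":"array","items":{"type":"number"}},"grip_force":{"type":"number"}},"required":["targets"]}

```bash
mkdir -p pics
python3 - <<'E'
from rig import robot
import cv2,numpy as np
o=robot.get_obs();print({k:np.round(v,3) for k,v in o.items()})
for n in("top","side"):
    cv2.imwrite(f"pics/{n}0.png",robot.get_image(n));c=robot.camera_info(n);print(n,np.round(c["mtx"],1).tolist(),np.round(c["T"],3).tolist())
E
```

```text
{'t': np.float64(0.0), 'q': array([-1.358,  0.36 ,  1.511,  0.   ,  1.272, -0.115]), 'dq': array([-0.   ,  0.   ,  0.   ,  0.001,  0.001,  0.   ]), 'effort': array([-0.0000e+00, -5.2762e+01, -2.7862e+01, -0.0000e+00,  1.3000e-02,
        0.0000e+00]), 'position': array([ 0.193, -0.568,  0.404]), 'orientation': array([-3.098, -0.512,  0.   ]), 'force': array([-0.619, -0.659,  0.015]), 'ft_torque': array([0.012, 0.053, 0.002]), 'gripper_width': np.float64(0.085)}
top [[402.2, 0.0, 258.4], [0.0, 402.2, 188.1], [0.0, 0.0, 1.0]] [[-0.009, -0.995, 0.096, 0.395], [-1.0, 0.009, -0.005, -0.027], [0.004, -0.096, -0.995, 1.456], [0.0, 0.0, 0.0, 1.0]]
side [[364.8, 0.0, 255.4], [0.0, 364.8, 192.7], [0.0, 0.0, 1.0]] [[0.997, -0.044, 0.062, 0.436], [-0.074, -0.747, 0.661, -0.937], [0.017, -0.664, -0.748, 1.132], [0.0, 0.0, 0.0, 1.0]]
```

View pics/top0.png

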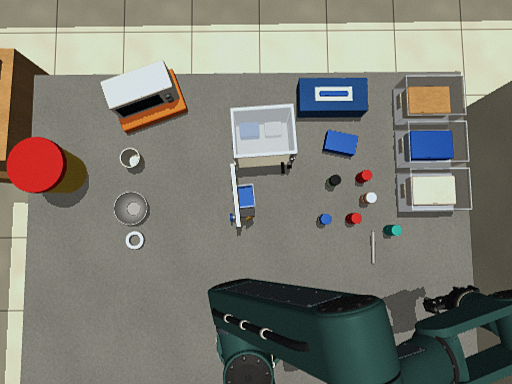

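View pics/side0.png

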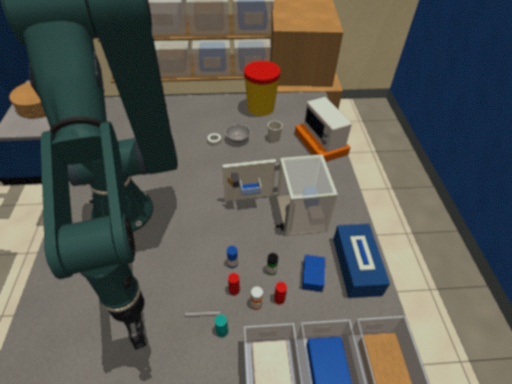

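The top view shows the amber bottle's white cap at (371,198), with red at (355,218) and (365,176), blue at (325,219), black/green at (334,180) and turquoise at (393,230). The door runs from (234,165) to (239,226) and the pocket is near (246,196).

```bash
cat > h.py <<'E'
import cv2,numpy as np
from scipy.spatial.transform import Rotation as R
from rig import robot
def ray(n,uv,ci=None):
    c=ci or robot.camera_info(n);K=c["mtx"];T=c["T"]
    x=(uv[0]-K[0,2])/K[0,0];y=(uv[1]-K[1,2])/K[1,1]
    if n=="wrist":
        r=np.hypot(x,y);d=np.array([x/r*np.sin(r),y/r*np.sin(r),np.cos(r)])if r>1e-9 else np.array([0,0,1.])
    else: d=np.array([x,y,1.])
    return T[:3,3],T[:3,:3]@d
def plane(n,uv,z,ci=None):
    p,d=ray(n,uv,ci);return p+d*(z-p[2])/d[2]
def tri(a,b):
    (p,d),(q,e)=a,b;A=np.stack([d,-e],1);s=np.linalg.lstsq(A,q-p,rcond=None)[0]
    u,v=p+d*s[0],q+e*s[1];return (u+v)/2,np.linalg.norm(u-v)
def proj(n,P,ci=None):
    c=ci or robot.camera_info(n);T=c["T"];p=T[:3,:3].T@(np.array(P)-T[:3,3]);K=c["mtx"]
    if n=="wrist":
        r=np.hypot(p[0],p[1]);a=np.arctan2(r,p[2]);return K[0,2]+K[0,0]*a*p[0]/r,K[1,2]+K[1,1]*a*p[1]/r
    return K[0,2]+K[0,0]*p[0]/p[2],K[1,2]+K[1,1]*p[1]/p[2]
E
python3 - <<'E'
from h import *
t=cv2.imread("pics/top0.png");s=cv2.imread("pics/side0.png")
# cap
for n,im,(x0,x1,y0,y1) in(("top",t,(360,382,188,208)),("side",s,(247,266,285,310))):
    c=im[y0:y1,x0:x1].astype(int);m=((c.min(2)>150)).astype(np.uint8)
    k,l,st,ce=cv2.connectedComponentsWithStats(m)
    for i in range(1,k):
        if st[i,4]>8:
            uv=ce[i]+[x0,y0];print(n,st[i],uv,plane(n,uv,.09))
for nm,uv,z in(("blue",(325,219),.09),("green",(334,180),.09),("redA",(355,218),.09),("redB",(365,176),.09),("turq",(393,230),.09),("hinge",(234,165),.2),("free",(239,226),.2),("box",(340,143),.05),("torch",(373,247),.01)):print(nm,plane("top",uv,z).round(3))
a=cv2.resize(t[90:240,215:310],None,fx=4,fy=4,interpolation=cv2.INTER_CUBIC)
b=cv2.resize(s[145:245,215:345],None,fx=3,fy=3,interpolation=cv2.INTER_CUBIC)
o=np.zeros((600,775,3),np.uint8);o[:,:380]=a;o[:300,385:775]=b
o[300:600,385:745]=cv2.resize(t[165:240,315:405],None,fx=4,fy=4)
cv2.imwrite("pics/crop.png",o)
E
```

```text
top [ 6  4 11 11 95] [371.10526316 197.        ] [ 0.49383234 -0.41822682  0.09      ]
side [ 4  2 12 10 95] [256.55789474 291.48421053] [ 0.49599071 -0.42096728  0.09      ]
blue [ 0.42  -0.259  0.09 ]
green [ 0.553 -0.293  0.09 ]
redA [ 0.423 -0.361  0.09 ]
redB [ 0.566 -0.4    0.09 ]
turq [ 0.381 -0.488  0.09 ]
hinge [0.591 0.043 0.2  ]
free [0.399 0.028 0.2  ]
box [ 0.69  -0.326  0.05 ]
torch [ 0.321 -0.441  0.01 ]
```

View pics/crop.png

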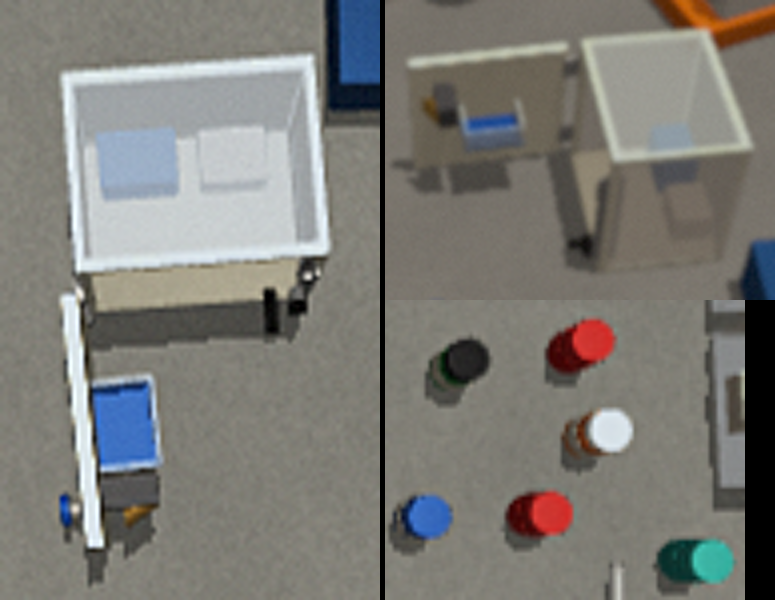

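The crop confirms the amber bottle's white cap and the two red neighbours. It also shows a grey latch case beside the pocket on its free-edge side, so I need its height and place, and should open the jaws only partly there. Next I measure the door precisely.

Run:
```python
from h import *
t=cv2.imread("pics/top0.png");s=cv2.imread("pics/side0.png")
x0,y0=226,162
c=t[y0:230,x0:246];m=(c.min(2)>185).astype(np.uint8)
k,l,st,ce=cv2.connectedComponentsWithStats(m);i=1+st[1:,4].argmax();print(st[i])
pts=np.argwhere(l==i)[:,::-1].astype(np.float32)+[x0,y0]
r=cv2.minAreaRect(pts.astype(np.float32));b=cv2.boxPoints(r);print(r)
W=np.array([plane("top",p,.2) for p in b]);print(W.round(4));
e=[(W[i]+W[(i+1)%4])/2 for i in range(4)];L=[np.linalg.norm(W[i]-W[(i+1)%4]) for i in range(4)];print(np.round(L,4))
sh=np.argsort(L)[:2];A,B=[e[i] for i in sh]
if A[0]<B[0]:A,B=B,A
u=(B-A)[:2];u/=np.linalg.norm(u);print("hinge mid",A,"free mid",B,"u",u,"heading",np.degrees(np.arctan2(u[1],u[0])))
n=np.array([-u[1],u[0]]); n=n if n[1]<0 else -n   # inward side = -y
H=A[:2]+n*.007;print("hinge inner",H,"pocket",H+u*.1+n*.024,"push",H+u*.17-n*.014,"n",n)
# cabinet front top edge crop(80,268)-(325,248)
P=[plane("top",(215+a/4,90+b/4),.215)[:2] for a,b in((80,268),(325,248),(65,75),(313,58))];print(np.round(P,4),[np.degrees(np.arctan2(*(P[j]-P[j+1])[::-1])) for j in(0,2)])
# case & pocket
for nm,a,b in(("case hingeside top-door corner",(95,472),(458,85)),("case far inner top",(157,505),(430,97)),("pocket top corner free inner",(160,468),(463,128)),("pocket hinge inner",(154,378),(522,118))):
  print(nm,tri(ray("top",(215+a[0]/4,90+a[1]/4)),ray("side",(215+(b[0]-385)/3,145+b[1]/3))))
```

```text
[  4   0  11  65 248]
((234.97265625, 194.1661834716797), (64.2762451171875, 5.146675109863281), 85.31410217285156)
[[0.5995 0.0559 0.2   ]
 [0.6007 0.0397 0.2   ]
 [0.3992 0.0241 0.2   ]
 [0.3981 0.0401 0.2   ]]
[0.0162 0.2021 0.016  0.2021]
hinge mid [0.60012323 0.04778779 0.2       ] free mid [0.39865892 0.03208384 0.2       ] u [-0.99697575 -0.07771326] heading -175.5428640704642
hinge inner [0.60066723 0.04080896] pocket [0.50283477 0.00911021] push [0.43009336 0.04155536] n [ 0.07771326 -0.99697575]
[[ 0.6138  0.0386]
 [ 0.628  -0.1531]
 [ 0.7682  0.0498]
 [ 0.7805 -0.1464]] [np.float64(94.23955170955), np.float64(93.56270126702356)]
case hingeside top-door corner (array([0.46084402, 0.03039783, 0.15270747]), np.float64(0.00680699760820794))
case far inner top (array([ 0.42915122, -0.01985755,  0.18535278]), np.float64(0.0005613967140447359))
pocket top corner free inner (array([ 0.46452352, -0.02220056,  0.1299699 ]), np.float64(0.006376726931202131))
pocket hinge inner (array([ 0.53812622, -0.01798196,  0.13891912]), np.float64(0.006159946674838234))
```

Call:
servo_tool(
  targets=[0.1, 3.34, -0.43, 0, 0, 0.1, 3.34, -0.43, 0, 0, 0.1, 3.34, -0.43, 0, 0, 0.1, 3.34, -0.43, 0, 0, 0.1, 3.34, -0.43, 0, 0],
  grip_force=30,
)

```text
t: 0.52
position: [0.3454, -0.4929, 0.4043]
orientation: [-3.099, -0.512, 0.0]
force: [0.2, -0.6, -0.1]
gripper_width: 0.0765
```

Call:
servo_tool(
  targets=[0.1, 3.34, -0.43, 0, 0, 0.1, 3.34, -0.43, 0, 0, 0.1, 3.34, -0.43, 0, 0, 0.1, 2.5, -0.43, 0, 0, 0.1, 0, 0, 0, 0],
)

```text
t: 0.93
position: [0.4611, -0.4347, 0.4042]
orientation: [-3.097, -0.518, -0.003]
force: [-0.2, 0.0, -0.4]
gripper_width: 0.077
```

```bash
cat >> h.py <<'E'
def go(x,y,z,head=None):
    o=robot.get_obs();M=R.from_rotvec(o["orientation"]).as_matrix();d=M.T@(np.array([x,y,z])-o["position"])*100
    hd=np.degrees(np.arctan2(M[1,1],M[0,1]))
    print("t",round(float(o["t"]),2),"pos",o["position"].round(4),"yhead",hd.round(2),"tilt",np.degrees(np.arccos(-M[2,2])).round(2),"F",np.round(o["force"],1),"w",round(float(o["gripper_width"]),4),"shift cm",d.round(2),"roll",None if head is None else ((hd-head+180)%360-180).round(2))
E
python3 - <<'E'
from h import *
go(.495,-.42,.26,-86)
c=robot.camera_info("wrist");im=robot.get_image("wrist");cv2.imwrite("pics/w1.png",im)
print(c["mtx"],c["T"].round(3),proj("wrist",(.495,-.42,.09),c))
np.savez("w1.npz",**c)
E
```

```text
t 0.93 pos [ 0.4611 -0.4347  0.4042] yhead -71.0 tilt 0.14 F [-0.2  0.  -0.4] w 0.077 shift cm [ 3.65 -0.27 14.43] roll 15.0
[[297.31863964   0.         254.41107741]
 [  0.         297.31863964 190.84352857]
 [  0.           0.           1.        ]] [[ 0.325 -0.897 -0.298  0.538]
 [-0.946 -0.309 -0.101 -0.409]
 [-0.002  0.315 -0.949  0.373]
 [ 0.     0.     0.     1.   ]] (np.float64(251.43659876048622), np.float64(142.26822991857406))
```

View pics/w1.png

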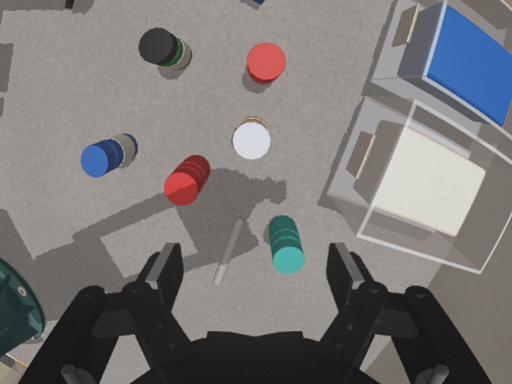

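The wrist view shows the white cap at (251,141), against a predicted (251,142), so the estimate agrees. Now I approach.

Call:
servo_tool(
  targets=[0.1, 3.65, -0.27, 0, 0, 0.1, 0, 0, 2, 5, 0.1, 0, 0, 3.5, 5, 0.1, 0, 0, 3.5, 5, 0.1, 0, 0, 2, 0],
)

```text
t: 1.4
position: [0.4892, -0.4225, 0.291]
orientation: [-3.137, -0.096, 0.006]
force: [-0.9, 0.8, -0.1]
gripper_width: 0.0768
```

Run:
```python
from h import *
go(.495,-.42,.225,-86)
c=robot.camera_info("wrist");im=robot.get_image("wrist")
m=(im.min(2)>165).astype(np.uint8);k,l,st,ce=cv2.connectedComponentsWithStats(m)
for i in range(1,k):
    if 300<st[i,4]<9000:print(st[i],ce[i],plane("wrist",ce[i],.09,c).round(4))
print(proj("wrist",(.495,-.42,.09),c))
```

```text
t 1.4 pos [ 0.4892 -0.4225  0.291 ] yhead -86.5 tilt 0.28 F [-0.9  0.8 -0.1] w 0.0768 shift cm [ 0.62 -0.19  6.6 ] roll -0.5
[ 395    0   44   62 1582] [410.08533502  32.77560051] [ 0.6207 -0.509   0.09  ]
[489   0  23  66 376] [494.97074468  37.10904255] [ 0.6387 -0.5837  0.09  ]
[ 395   57  117   41 1899] [461.72511848  73.89362823] [ 0.6032 -0.5522  0.09  ]
[ 223  189   57   52 2354] [250.78334749 214.34876805] [ 0.4979 -0.4193  0.09  ]
[441 293  71  16 322] [474.57763975 301.27329193] [ 0.4163 -0.6349  0.09  ]
(np.float64(251.62702211373107), np.float64(218.61955374827755))
```

Call:
servo_tool(
  targets=[0.1, 0.75, -0.22, 0, 0, 0.1, 0, 0, 2.2, 0, 0.1, 0, 0, 2.2, 0, 0.1, 0, 0, 2.2, 0, 0.1, 0, 0, 0, 0],
)

```text
t: 1.87
position: [0.4978, -0.42, 0.2268]
orientation: [-3.137, -0.104, 0.004]
force: [-0.8, 0.6, -0.5]
gripper_width: 0.0771
```

Call:
servo_tool(
  targets=[1, 0, 0, 0, 0, 1, 0, 0, 0, 0, 1, 0, 0, 0, 0, 1, 0, 0, 0, 0, 1, 0, 0, 0, 0],
)

```text
t: 2.28
position: [0.4991, -0.4207, 0.2311]
orientation: [3.138, 0.103, 0.004]
force: [0.2, 1.5, 5.1]
gripper_width: 0.0364
```

Call:
servo_tool(
  targets=[1, 0, 0, 0, 0, 1, 0, 0, 0, 0, 1, 0, 0, 0, 0, 1, 0, 0, 0, 0, 1, 0, 0, 0, 0],
)

```text
t: 2.7
position: [0.4991, -0.4207, 0.2311]
orientation: [3.138, 0.104, 0.004]
force: [0.0, 1.5, 5.3]
gripper_width: 0.0364
```

Call:
servo_tool(
  targets=[1, 0, 0, -2, 0, 1, 0, 0, -3.5, 0, 1, 0, 0, -4, 0, 1, 0, 0, -4, 0, 1, 0, 0, -4, 0],
)

```text
t: 3.12
position: [0.4981, -0.4201, 0.4068]
orientation: [3.139, 0.104, 0.001]
force: [0.5, -1.2, -0.9]
gripper_width: 0.0364
```

Call:
servo_tool(
  targets=[1, 0, 0, -3.5, -7, 1, 0, 0, 0, -7, 1, 0, 0, 0, -7, 1, 0, 0, 0, -7, 1, 0, 0, 0, -7],
)

```text
t: 3.53
position: [0.4982, -0.4202, 0.4405]
orientation: [2.958, 1.051, 0.002]
force: [0.1, 0.1, -0.5]
gripper_width: 0.0363
```

Call:
servo_tool(
  targets=[1, 0, 0, 0, -7, 1, 0, 0, 0, -7, 1, 0, 0, 0, -7, 1, 0, 0, 0, -7, 1, 0, 0, 0, -7],
)

```text
t: 3.95
position: [0.4982, -0.4202, 0.44]
orientation: [2.506, 1.893, 0.0]
force: [-0.0, -0.1, -0.9]
gripper_width: 0.0366
```

Call:
servo_tool(
  targets=[1, 0, 0, 0, -7, 1, 0, 0, 0, -7, 1, 0, 0, 0, -6, 1, 0, 0, 0, 0],
)

```text
t: 4.28
position: [0.4983, -0.4202, 0.4399]
orientation: [2.142, 2.296, -0.0]
force: [0.7, -0.3, -1.0]
gripper_width: 0.0366
```

Run:
```python
from h import *
go(.51,-.12,.44,4.5)
print(robot.get_obs()["q"].round(3))
im=robot.get_image("wrist");cv2.imwrite("pics/w2.png",im)
```

```text
t 4.28 pos [ 0.4983 -0.4202  0.4399] yhead 3.99 tilt 0.08 F [ 0.7 -0.3 -1. ] w 0.0366 shift cm [29.87  3.26 -0.04] roll -0.51
[-0.807  0.406  1.346  0.     1.388 -0.876]
```

View pics/w2.png

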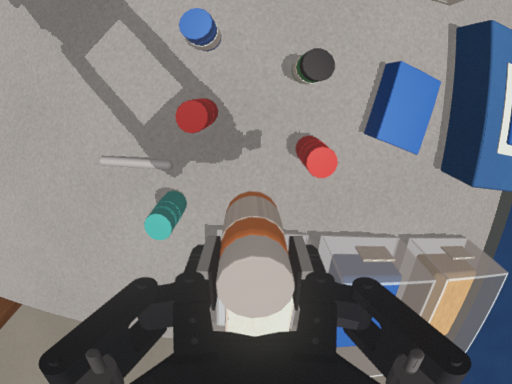

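The bottle is held centred and upright between the pads around (255,280).

Call:
servo_tool(
  targets=[1, 3, 0.4, 0, 0, 1, 4, 0.4, 0, 0, 1, 4, 0.4, 0, 0, 1, 4, 0.4, 0, 0, 1, 4, 0.4, 0, 0],
)

```text
t: 4.75
position: [0.5054, -0.2278, 0.4393]
orientation: [2.152, 2.288, 0.001]
force: [0.8, -0.2, -1.0]
gripper_width: 0.0364
```

Call:
servo_tool(
  targets=[1, 4, 0.4, 0, -0.5, 1, 3.5, 0.4, 0, 0, 1, 2, 0.4, 0, 0, 1, 0, 0, 0, 0],
)

```text
t: 5.08
position: [0.5106, -0.1299, 0.4395]
orientation: [-2.137, -2.302, -0.003]
force: [0.1, 0.7, -1.7]
gripper_width: 0.0364
```

Run:
```python
from h import *
go(.509,.010,.44,4.5)
c=robot.camera_info("wrist");im=robot.get_image("wrist");np.savez("w3.npz",**c)
for P in((.5028,.0091,.123),(.6007,.0408,.2),(.4013,.0253,.2)):
    u=proj("wrist",P,c);print(u);cv2.drawMarker(im,(int(u[0]),int(u[1])),(0,0,255),0,8)
cv2.imwrite("pics/w3.png",cv2.resize(im,None,fx=1.5,fy=1.5))
```

```text
t 5.08 pos [ 0.5106 -0.1299  0.4395] yhead 4.28 tilt 0.11 F [ 0.1  0.7 -1.7] w 0.0364 shift cm [13.96  0.88 -0.03] roll -0.22
(np.float64(256.6447544793343), np.float64(36.01439926389898))
(np.float64(391.70742140249547), np.float64(-2.648433732978532))
(np.float64(122.01222142710773), np.float64(-2.908136312968452))
```

View pics/w3.png

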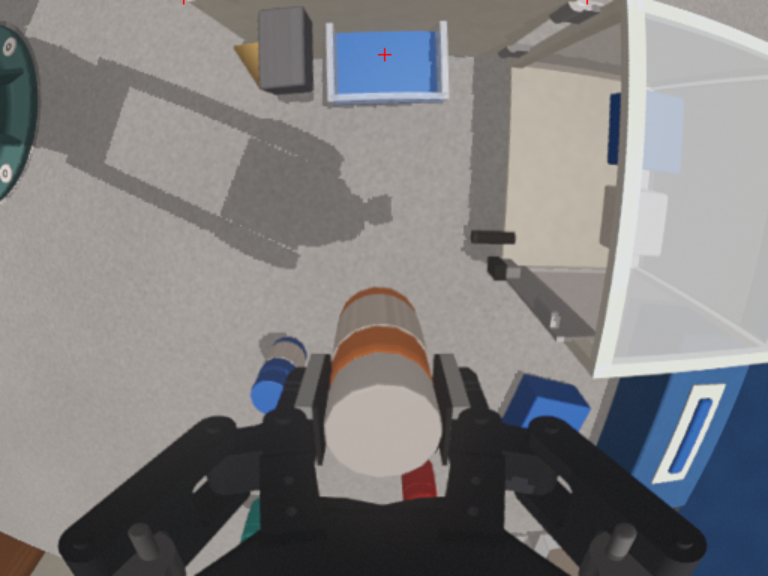

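The close view shows the pocket rim's front corners at about (323,103) and (448,100) and the case spanning (258–312, 7–95), both in 1.5x pixels. I'll check those against the estimates.

Run:
```python
from h import *
c=dict(np.load("w3.npz"))
f=lambda u,v,z:plane("wrist",(u/1.5,v/1.5),z,c)[:2]
u=np.array([-.997,-.0777]);n=np.array([.0777,-.997]);H=np.array([.6007,.0408])
for nm,a,z in(("rim L outer",(323.5,100),.123),("rim R outer",(447.5,98),.123),("rimL in",(333,95),.123),("rimR in",(438,93),.123),("case R near .145",(312,92),.145),("case R near .16",(312,92),.16),("case R near .18",(312,92),.18),("caseL .16",(260,92),.16)):
    p=f(*a,z)-H;print(nm,(p+H).round(4),"along",(p@u).round(4),"out",(p@n).round(4))
```

```text
rim L outer [ 0.4665 -0.0232] along 0.1388 out 0.0533
rim R outer [ 0.5441 -0.0159] along 0.0608 out 0.0521
rimL in [ 0.4723 -0.0197] along 0.1327 out 0.0503
rimR in [ 0.5379 -0.0133] along 0.0669 out 0.0491
case R near .145 [ 0.4624 -0.0206] along 0.1427 out 0.0505
case R near .16 [ 0.4648 -0.0222] along 0.1404 out 0.0523
case R near .18 [ 0.468  -0.0244] along 0.1373 out 0.0547
caseL .16 [ 0.4352 -0.0226] along 0.1699 out 0.0503
```

Run:
```python
from h import *
c=dict(np.load("w3.npz"))
for p in((383,352),(383,475),(326,412),(441,412)):
    print(p,plane("wrist",(p[0]/1.5,p[1]/1.5),.2985,c).round(4))
go(.509,.0115,.44,4.5)
```

```text
(383, 352) [ 0.5095 -0.1044  0.2985]
(383, 475) [ 0.513  -0.1498  0.2985]
(326, 412) [ 0.4942 -0.1259  0.2985]
(441, 412) [ 0.5283 -0.1234  0.2985]
t 5.13 pos [ 0.5109 -0.1318  0.4395] yhead 4.29 tilt 0.06 F [ 0.6  0.  -1.2] w 0.0366 shift cm [14.3   0.88 -0.05] roll -0.21
```

Call:
servo_tool(
  targets=[1, 3.5, 0.22, 0, -0.2, 1, 3.5, 0.22, 0, 0, 1, 3.5, 0.22, 0, 0, 1, 3.5, 0.22, 0, 0, 1, 0, 0, 0, 0],
)

```text
t: 5.55
position: [0.5086, 0.0101, 0.4391]
orientation: [-2.132, -2.306, -0.004]
force: [-0.7, 0.7, -0.6]
gripper_width: 0.0368
```

Run:
```python
from h import *
robot.get_image("side");go(.509,.0098,.331,4.5)
```

```text
t 5.6 pos [0.5089 0.008  0.4391] yhead 4.54 tilt 0.04 F [-0.1 -0.3  0.5] w 0.0366 shift cm [1.700e-01 1.000e-02 1.081e+01] roll 0.04
```

Call:
servo_tool(
  targets=[1, 0.17, 0, 2, 0, 1, 0, 0, 2.5, 0, 1, 0, 0, 2.5, 0, 1, 0, 0, 1.5, 0, 1, 0, 0, 1, 0],
)

```text
t: 6.02
position: [0.5088, 0.0065, 0.3424]
orientation: [-2.136, -2.303, 0.002]
force: [-0.1, -0.6, 0.4]
gripper_width: 0.0363
```

Call:
servo_tool(
  targets=[1, 0, 0, 0.6, 0, 1, 0, 0, 0.4, 0, 1, 0, 0, 0.3, 0, 1, 0, 0, 0, 0],
)

```text
t: 6.35
position: [0.5091, 0.0077, 0.3308]
orientation: [2.134, 2.305, 0.0]
force: [-0.6, -1.1, -0.2]
gripper_width: 0.0362
```

Run:
```python
from h import *
go(.509,.0098,.326,4.5)
i=robot.get_image("side")[120:250,190:350];cv2.imwrite("pics/s4.png",cv2.resize(i,None,fx=4,fy=4,interpolation=cv2.INTER_CUBIC))
```

```text
t 6.35 pos [0.5091 0.0077 0.3308] yhead 4.44 tilt 0.03 F [-0.6 -1.1 -0.2] w 0.0362 shift cm [0.21 0.   0.48] roll -0.06
```

View pics/s4.png

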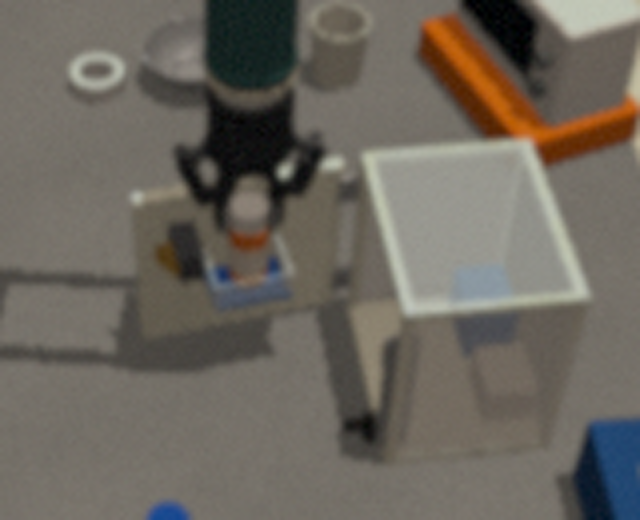

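The side view shows the bottle inside the pocket outline, upright. I'll lower it onto the floor.

Call:
servo_tool(
  targets=[1, 0.1, 0, 0.2, 0, 1, 0, 0, 0.2, 0, 1, 0, 0, 0.1, 0, 1, 0, 0, 0, 0],
)

```text
t: 6.73
position: [0.5087, 0.0093, 0.3257]
orientation: [-2.132, -2.307, -0.0]
force: [-0.1, -1.0, -0.3]
gripper_width: 0.0363
```

Call:
servo_tool(
  targets=[1, 0, 0, 0.1, 0, 1, 0, 0, 0.1, 0, 1, 0, 0, 0.1, 0, 1, 0, 0, 0, 0],
)

```text
t: 7.07
position: [0.5089, 0.0089, 0.3249]
orientation: [2.131, 2.306, 0.0]
force: [-5.0, -2.8, 19.6]
gripper_width: 0.0364
```

Call:
servo_tool(
  targets=[1, 0, 0, -0.15, 0, 0.42, 0, 0, 0, 0, 0.42, 0, 0, 0, 0, 0.42, 0, 0, 0, 0, 0.42, 0, 0, 0, 0],
)

```text
t: 7.48
position: [0.5087, 0.0092, 0.324]
orientation: [-2.133, -2.306, 0.0]
force: [0.8, 0.3, 1.0]
gripper_width: 0.0497
```

Run:
```python
from h import *
go(.509,.0098,.326,4.5)
i=robot.get_image("wrist");cv2.imwrite("pics/w5.png",i)
```

```text
t 7.48 pos [0.5087 0.0092 0.324 ] yhead 4.48 tilt 0.03 F [0.8 0.3 1. ] w 0.0497 shift cm [ 0.06  0.03 -0.2 ] roll -0.02
```

View pics/w5.png

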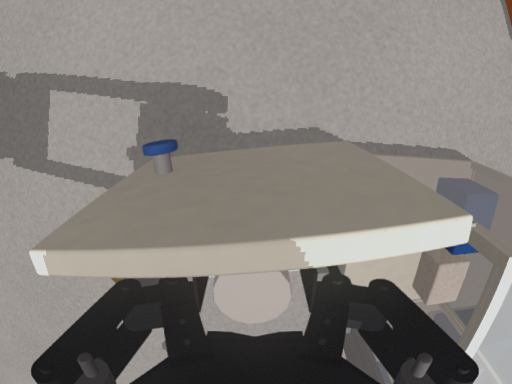

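The wrist view shows the jaws clear on both sides of the cap at (252,292), with the bottle behind the door edge. I go up.

Call:
servo_tool(
  targets=[0.42, 0, 0, -0.5, 0, 0.42, 0, 0, -1, 0, 0.42, 0, 0, -2, 0, 0.42, 0, 0, -3, 0, 0.42, 0, 0, -4, 0],
)

```text
t: 7.95
position: [0.5077, 0.0093, 0.429]
orientation: [-2.13, -2.303, 0.004]
force: [1.4, 0.7, 0.9]
gripper_width: 0.0496
```

Call:
servo_tool(
  targets=[1, -4, 0, -2, 0, 1, -4, 0, 0, 0, 1, -4, 0, 0, 0, 1, -2, 0, 0, 0, 1, 0, 0, 0, 0],
)

```text
t: 8.37
position: [0.52, -0.1315, 0.4491]
orientation: [2.135, 2.3, -0.001]
force: [-0.4, 0.6, 0.1]
gripper_width: 0.0002
```

Run:
```python
from h import *
go(.43,.2,.45,0)
c=robot.camera_info("wrist");w=robot.get_image("wrist");s=robot.get_image("side")
for P in((.509,.0095,.185),):
    u=proj("wrist",P,c);cv2.drawMarker(w,(int(u[0]),int(u[1])),(0,0,255),0,6)
o=np.hstack([cv2.resize(w[:200,100:400],None,fx=1.33,fy=1.33),cv2.resize(s[145:213,215:317],(400,266),interpolation=cv2.INTER_CUBIC)]) if 0 else None
a=cv2.resize(w[:200,100:400],(399,266));b=cv2.resize(s[145:213,215:317],(399,266),interpolation=cv2.INTER_CUBIC)
cv2.imwrite("pics/w6.png",np.hstack([a,b]))
```

```text
t 8.37 pos [ 0.52   -0.1315  0.4491] yhead 4.27 tilt 0.19 F [-0.4  0.6  0.1] w 0.0002 shift cm [33.73 -6.5  -0.19] roll 4.27
```

View pics/w6.png

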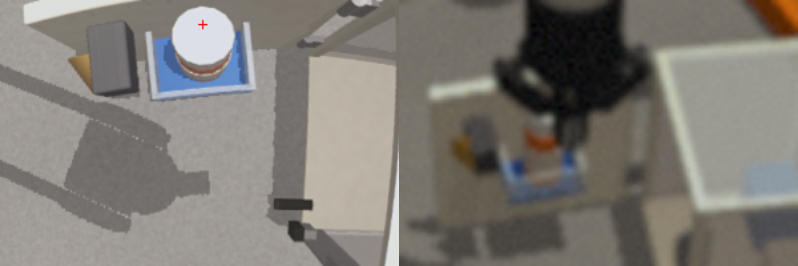

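The left view shows the bottle standing in the pocket with its cap at (203,35), and the side view agrees. I move over the door to its outer side, fingers shut.

Run:
```python
from h import *
go(.4257,.0723,.45,4.5)
```

```text
t 8.47 pos [ 0.5193 -0.1282  0.4484] yhead 4.36 tilt 0.04 F [-0.1  0.5  0.7] w -0.0001 shift cm [20.7  -7.81 -0.15] roll -0.14
```

Call:
servo_tool(
  targets=[1, 3.2, -1.14, 0, 0, 1, 3.2, -1.14, 0, 0, 1, 3.2, -1.14, 0, 0, 1, 3.2, -1.14, 0, 0, 1, 3.2, -1.14, 0, 0],
)

```text
t: 8.88
position: [0.4485, 0.0299, 0.4481]
orientation: [-2.131, -2.307, -0.001]
force: [0.4, 0.9, 0.2]
gripper_width: -0.0002
```

Call:
servo_tool(
  targets=[1, 3.2, -1.14, 0, 0, 1, 3.2, -1.14, 0, 0, 1, 0, 0, 0, 0],
)

```text
t: 9.13
position: [0.4186, 0.0944, 0.4479]
orientation: [-2.124, -2.309, -0.001]
force: [-0.6, 0.5, 0.4]
gripper_width: -0.0
```

Call:
servo_tool(
  targets=[1, 0, 0, 2, 0, 1, 0, 0, 3.5, 0, 1, 0, 0, 3.5, 0, 1, 0, 0, 3, 0, 1, 0, 0, 0, 0],
)

```text
t: 9.55
position: [0.4193, 0.09, 0.3238]
orientation: [-2.126, -2.303, 0.011]
force: [-2.3, 0.1, -0.1]
gripper_width: 0.0001
```

Run:
```python
from h import *
go(.4257,.0723,.328,4.5)
```

```text
t 9.55 pos [0.4193 0.09   0.3238] yhead 4.56 tilt 0.56 F [-2.3  0.1 -0.1] w 0.0001 shift cm [-1.82  0.49 -0.43] roll 0.06
```

Call:
servo_tool(
  targets=[1, -0.6, 0.2, -0.4, 0, 1, -0.6, 0.2, 0, 0, 1, -0.4, 0.1, 0, 0, 1, -0.2, 0, 0, 0, 1, 0, 0, 0, 0],
)

```text
t: 9.97
position: [0.4296, 0.0712, 0.3333]
orientation: [2.133, 2.304, 0.003]
force: [-0.0, -0.1, -0.5]
gripper_width: -0.0
```

Call:
servo_tool(
  targets=[1, -0.3, 0, 0, 0, 1, -0.3, 0, 0, 0, 1, -0.3, 0, 0, 0, 1, -0.3, 0, 0, 0, 1, -0.3, 0, 0, 0],
)

```text
t: 10.38
position: [0.4299, 0.0566, 0.3318]
orientation: [-2.133, -2.306, 0.0]
force: [0.5, -0.2, -0.3]
gripper_width: 0.0002
```

Run:
```python
from h import *
go(.427,.055,.328,4.5)
```

```text
t 10.38 pos [0.4299 0.0566 0.3318] yhead 4.48 tilt 0.01 F [ 0.5 -0.2 -0.3] w 0.0002 shift cm [-0.13 -0.31  0.38] roll -0.02
```

Call:
servo_tool(
  targets=[1, -0.2, -0.2, 0.3, 0, 1, -0.2, -0.1, 0, 0, 1, -0.2, 0, 0, 0, 1, -0.2, 0, 0, 0, 1, -0.2, 0, 0, 0],
)

```text
t: 10.8
position: [0.4278, 0.0465, 0.3288]
orientation: [-2.133, -2.307, -0.0]
force: [-0.9, 0.0, -0.3]
gripper_width: -0.0002
```

Call:
servo_tool(
  targets=[1, -0.3, -0.03, 0, -1, 1, -0.4, -0.05, 0, -1.3, 1, -0.5, -0.06, 0, -1.7, 1, -0.6, -0.07, 0, -2, 1, -0.75, -0.1, 0, -2.5],
)

```text
t: 11.22
position: [0.4282, 0.0208, 0.3289]
orientation: [-1.952, -2.461, -0.0]
force: [-0.4, -0.3, 1.0]
gripper_width: 0.0
```

```bash
cat >> h.py <<'E'
def doorpos():
    o=robot.get_obs();M=R.from_rotvec(o["orientation"]).as_matrix();p=o["position"][:2]-[.6007,.0408]
    y=M[:2,1];x=M[:2,0]
    print("t",round(float(o["t"]),2),"pos",o["position"].round(4),"along",(-p@y).round(4),"out",(p@x).round(4),"door angle if flush (rad)",round(float(np.radians(94.0)-np.arctan2(M[1,1],M[0,1])),3),"F tool",(M.T@o["force"]).round(1))
E
python3 -c "
from h import *
doorpos()"
```

```text
t 11.22 pos [0.4282 0.0208 0.3289] along 0.1725 out 0.0198 door angle if flush (rad) 1.411 F tool [-0.2 -0.5 -1. ]
```

Call:
servo_tool(
  targets=[1, -0.9, -0.08, 0, -3, 1, -0.9, -0.08, 0, -3, 1, -0.9, -0.08, 0, -3, 1, -0.9, -0.08, 0, -3, 1, -0.9, -0.08, 0, -3],
)

```text
t: 11.63
position: [0.439, -0.0232, 0.3289]
orientation: [-1.614, -2.695, -0.0]
force: [0.3, -0.6, -0.1]
gripper_width: -0.0001
```

```bash
python3 -c "
from h import *
doorpos()
t=robot.get_image('top')[85:240,200:320];s=robot.get_image('side')[120:250,190:350]
cv2.imwrite('pics/p7.png',np.hstack([cv2.resize(t,(400,516),interpolation=2),cv2.resize(s,(400,516)[::1],interpolation=2)]))"
```

```text
t 11.63 pos [ 0.439  -0.0232  0.3289] along 0.1728 out 0.0199 door angle if flush (rad) 1.149 F tool [-0.7  0.   0.1]
```

View pics/p7.png

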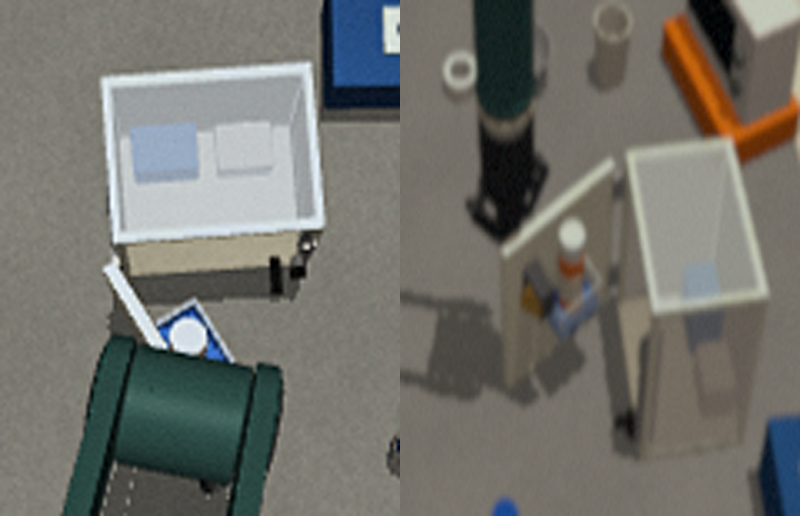

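The door is at about 1.13–1.15 rad and the bottle is upright in the pocket (cap at (188,335) in the top crop). I continue.

Call:
servo_tool(
  targets=[1, -0.9, -0.08, 0, -3, 1, -0.9, -0.08, 0, -3, 1, -0.9, -0.08, 0, -3, 1, -0.9, -0.08, 0, -3, 1, -0.9, -0.08, 0, -3],
)

```text
t: 12.15
position: [0.4606, -0.0621, 0.3287]
orientation: [-1.251, -2.881, -0.0]
force: [0.3, 0.5, -0.3]
gripper_width: 0.0
```

Call:
servo_tool(
  targets=[1, -0.9, -0.08, 0, -3, 1, -0.9, -0.08, 0, -3, 1, -0.9, -0.08, 0, -3, 1, -0.9, -0.08, 0, -3, 1, -0.9, -0.08, 0, -3],
)

```text
t: 12.57
position: [0.4919, -0.0945, 0.3287]
orientation: [-0.864, -3.019, -0.0]
force: [-0.2, 0.3, -0.3]
gripper_width: -0.0002
```

Call:
servo_tool(
  targets=[1, -0.9, -0.08, 0, -3, 1, -0.9, -0.08, 0, -3, 1, -0.75, -0.07, 0, -2.5, 1, -0.75, -0.07, 0, -2.5, 1, -0.6, -0.06, 0, -2],
)

```text
t: 12.98
position: [0.5254, -0.1153, 0.3287]
orientation: [-0.518, -3.098, -0.0]
force: [-0.3, 1.0, 0.5]
gripper_width: 0.0002
```

```bash
python3 -c "
from h import *
doorpos()"
```

```text
t 12.98 pos [ 0.5254 -0.1153  0.3287] along 0.1721 out 0.0205 door angle if flush (rad) 0.401 F tool [ 0.6  0.9 -0.5]
```

Call:
servo_tool(
  targets=[1, -0.45, -0.05, 0, -1.5, 1, -0.45, -0.05, 0, -1.5, 1, -0.45, -0.05, 0, -1.5, 1, -0.45, -0.05, 0, -1.5, 1, -0.3, -0.03, 0, -1],
)

```text
t: 13.4
position: [0.5448, -0.1232, 0.3287]
orientation: [-0.328, -3.124, -0.0]
force: [-0.3, -0.1, 0.0]
gripper_width: -0.0001
```

Call:
servo_tool(
  targets=[1, -0.3, -0.03, 0, -1, 1, -0.3, -0.03, 0, -1, 1, -0.3, -0.03, 0, -1, 1, 0, 0, 0, 0],
)

```text
t: 13.73
position: [0.5532, -0.126, 0.3287]
orientation: [-0.245, -3.131, -0.001]
force: [-1.0, -0.1, 0.4]
gripper_width: -0.0002
```

```bash
python3 -c "
from h import *
doorpos()"
```

```text
t 13.73 pos [ 0.5532 -0.126   0.3287] along 0.1721 out 0.0209 door angle if flush (rad) 0.226 F tool [ 1.  -0.3 -0.4]
```

Call:
servo_tool(
  targets=[1, -0.15, -0.01, 0, -0.5, 1, -0.15, -0.01, 0, -0.5, 1, -0.15, -0.01, 0, -0.5, 1, 0, 0, 0, 0],
)

```text
t: 14.07
position: [0.5565, -0.1269, 0.3285]
orientation: [-0.205, -3.131, -0.001]
force: [-6.1, -0.3, 2.5]
gripper_width: -0.0002
```

Call:
servo_tool(
  targets=[1, -0.15, -0.01, 0, -0.5, 1, -0.15, -0.01, 0, -0.5, 1, -0.15, -0.01, 0, -0.5, 1, 0, 0, 0, 0],
)

```text
t: 14.4
position: [0.5606, -0.1277, 0.3284]
orientation: [-0.164, -3.133, -0.001]
force: [-6.0, -0.4, 3.2]
gripper_width: -0.0001
```

Call:
servo_tool(
  targets=[1, -0.15, -0.01, 0, -0.5, 1, -0.15, -0.01, 0, -0.5, 1, 0, 0, 0, 0],
)

```text
t: 14.65
position: [0.5633, -0.1282, 0.3282]
orientation: [-0.136, -3.133, -0.001]
force: [-7.3, -0.2, 3.2]
gripper_width: -0.0001
```

Call:
servo_tool(
  targets=[1, -0.12, -0.01, 0, -0.4, 1, -0.12, -0.01, 0, -0.4, 1, 0, 0, 0, 0],
)

```text
t: 14.9
position: [0.5652, -0.1286, 0.3282]
orientation: [-0.114, -3.133, -0.001]
force: [-9.4, -0.6, 4.1]
gripper_width: 0.0
```

Call:
servo_tool(
  targets=[1, -0.12, -0.01, 0, -0.4, 1, -0.12, -0.01, 0, -0.4, 1, 0, 0, 0, 0],
)

```text
t: 15.15
position: [0.5673, -0.129, 0.3282]
orientation: [-0.092, -3.133, -0.001]
force: [-10.8, -1.7, 5.0]
gripper_width: -0.0001
```

```bash
python3 -c "
from h import *
doorpos()"
```

```text
t 15.15 pos [ 0.5673 -0.129   0.3282] along 0.1715 out 0.0234 door angle if flush (rad) 0.129 F tool [10.7 -2.4 -4.9]
```

Call:
servo_tool(
  targets=[1, -0.12, 0, 0, -0.3, 1, -0.12, 0, 0, -0.3, 1, 0, 0, 0, 0],
)

```text
t: 15.4
position: [0.5693, -0.129, 0.3279]
orientation: [-0.076, -3.132, -0.001]
force: [-11.7, -1.0, 4.2]
gripper_width: 0.0001
```

Call:
servo_tool(
  targets=[1, -0.1, 0, 0, -0.3, 1, -0.1, 0, 0, -0.3, 1, 0, 0, 0, 0],
)

```text
t: 15.65
position: [0.5711, -0.1293, 0.3279]
orientation: [-0.059, -3.132, -0.001]
force: [-12.5, -0.9, 5.3]
gripper_width: -0.0001
```

Call:
servo_tool(
  targets=[1, -0.1, 0, 0, -0.3, 1, -0.1, 0, 0, -0.3, 1, 0, 0, 0, 0],
)

```text
t: 15.9
position: [0.5743, -0.1296, 0.328]
orientation: [-0.044, -3.136, 0.0]
force: [-5.5, -2.1, -0.6]
gripper_width: 0.0002
```

Call:
servo_tool(
  targets=[1, -0.15, 0, 0, -0.4, 1, -0.15, 0, 0, -0.4, 1, 0, 0, 0, 0],
)

```text
t: 16.15
position: [0.5784, -0.1296, 0.3283]
orientation: [-0.022, -3.139, -0.0]
force: [-5.5, -1.4, -1.0]
gripper_width: -0.0003
```

Call:
servo_tool(
  targets=[1, -0.15, 0, 0, -0.4, 1, -0.15, 0, 0, -0.4, 1, 0, 0, 0, 0],
)

```text
t: 16.4
position: [0.5795, -0.1297, 0.3282]
orientation: [0.001, -3.133, -0.0]
force: [-14.0, -2.5, 5.3]
gripper_width: 0.0001
```

Call:
servo_tool(
  targets=[1, -0.15, 0, 0, -0.4, 1, -0.15, 0, 0, -0.4, 1, 0, 0, 0, 0],
)

```text
t: 16.65
position: [0.5804, -0.1292, 0.3276]
orientation: [0.023, -3.127, -0.003]
force: [-21.4, -1.9, 8.5]
gripper_width: 0.0001
```

```bash
python3 -c "
from h import *
doorpos()"
```

```text
t 16.65 pos [ 0.5804 -0.1292  0.3276] along 0.1697 out 0.0227 door angle if flush (rad) 0.055 F tool [21.5 -1.6 -8.2]
```

Resistance peaked at about 13 N, dropped to 5.5 N, then rose steeply as at the hard stop. I back off and see whether the door holds by itself.

Call:
servo_tool(
  targets=[1, 0.15, 0, 0, 0, 1, 0.15, 0, 0, 0, 1, 0, 0, 0, 0],
)

```text
t: 16.9
position: [0.5794, -0.1292, 0.3276]
orientation: [0.022, -3.134, -0.002]
force: [-11.3, 0.4, 1.4]
gripper_width: -0.0002
```

Call:
servo_tool(
  targets=[1, 0.15, 0, 0, 0, 1, 0.15, 0, 0, 0, 1, 0, 0, 0, 0],
)

```text
t: 17.15
position: [0.5785, -0.1295, 0.3284]
orientation: [0.021, -3.14, -0.001]
force: [-5.5, 1.0, -2.4]
gripper_width: 0.0003
```

Call:
servo_tool(
  targets=[1, 0.3, 0, 0, 0, 1, 0.3, 0, 0, 0, 1, 0, 0, 0, 0],
)

```text
t: 17.4
position: [0.5736, -0.1298, 0.3294]
orientation: [-0.021, 3.139, -0.001]
force: [-0.4, 0.3, -0.5]
gripper_width: -0.0001
```

Call:
servo_tool(
  targets=[1, 1, 0, 0, 0, 1, 3, 0, 0, 0, 1, 4, 0, 0, 0, 1, 4, 0, 0, 0, 1, 2, 0, -2, 0],
)

```text
t: 17.82
position: [0.4271, -0.1299, 0.3457]
orientation: [0.022, -3.132, -0.007]
force: [-1.3, 1.1, -0.6]
gripper_width: 0.0002
```

Run:
```python
from h import *
doorpos()
t=robot.get_image('top');s=robot.get_image('side');w=robot.get_image("wrist");cv2.imwrite("pics/t8.png",t);cv2.imwrite("pics/wr8.png",w);np.savez("w8.npz",**robot.camera_info("wrist"))
a=cv2.resize(t[85:195,215:315],(400,440),interpolation=2);b=cv2.resize(s[140:250,245:345],(400,440),interpolation=2)
cv2.imwrite('pics/p8.png',np.hstack([a,b]))
```

```text
t 17.82 pos [ 0.4271 -0.1299  0.3457] along 0.1683 out 0.1759 door angle if flush (rad) 0.056 F tool [1.3 1.2 0.7]
```

View pics/p8.png

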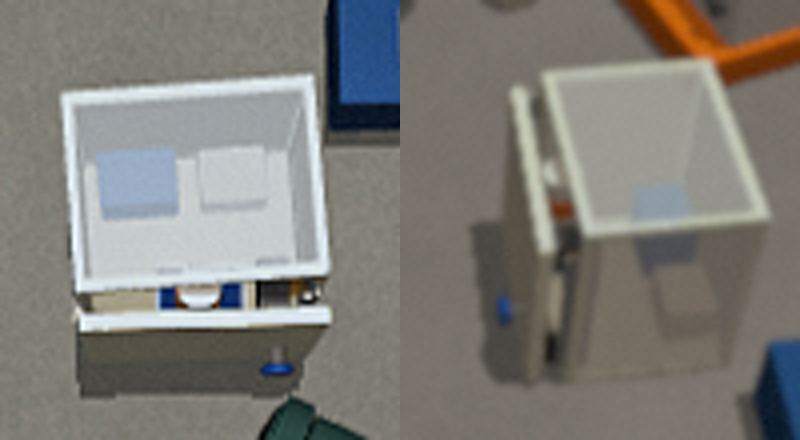

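The door stays nearly shut with the bottle behind it (cap at (197,298)). I measure the remaining angle from door edge lines.

```bash
python3 - <<'E'
from h import *
def fit(f,x0,x1,ya,yb,z,thr=150):
    t=cv2.imread(f).astype(float).min(2);P=[]
    for x in range(x0,x1):
        a,b=int(ya(x)),int(yb(x));c=np.clip(t[a:b+1,x]-thr,0,None)
        if c.sum()>20:P.append(plane("top",(x,(c*np.arange(a,b+1)).sum()/c.sum()),z)[:2])
    P=np.array(P,np.float32);v=cv2.fitLine(P,cv2.DIST_HUBER,0,.01,.01).ravel();d=v[:2]*np.sign(-v[1]);return np.degrees(np.arctan2(d[1],d[0])),v[2:],len(P),np.abs((P-v[2:])@[-d[1],d[0]]).mean()
f="pics/t8.png"
# crop/4 + (215,85)
print("door",fit(f,239,295,lambda x:161.5,lambda x:169,.2))
fr=lambda x:156.2+(x-236)*-.07
print("front rim",fit(f,238,294,lambda x:fr(x)-3.,lambda x:fr(x)+2,.215))
bk=lambda x:109.5+(x-233)*-.07
print("back rim",fit(f,236,290,lambda x:bk(x)-4,lambda x:bk(x)+3,.215,185))
# same for original open door heading -175.5
E
python3 -c "
from h import *
t=robot.get_image('top');cv2.imwrite('pics/t9.png',t);a=cv2.imread('pics/t8.png');print(np.abs(t.astype(int)-a)[150:172,233:300].max())"
```

```text
door (np.float32(-88.95777), array([ 0.5932911, -0.0675499], dtype=float32), 56, np.float32(0.0004059077))
front rim (np.float32(-86.63087), array([ 0.62621266, -0.05653798], dtype=float32), 56, np.float32(0.0006248868))
back rim (np.float32(-86.27538), array([ 0.7729722 , -0.04897583], dtype=float32), 54, np.float32(0.00022485822))
10
```

The door sits at about 0.045 rad. Unlatched it would spring back to at least 0.09, so it is latched. I wait a moment, compare once more and hand in.

Call:
servo_tool(
  targets=[1, 2, 0, -2, 0, 1, 0, 0, 0, 0, 1, 0, 0, 0, 0, 1, 0, 0, 0, 0, 1, 0, 0, 0, 0],
)

```text
t: 18.43
position: [0.4141, -0.132, 0.3683]
orientation: [-0.022, 3.141, 0.0]
force: [-0.0, 0.2, 0.6]
gripper_width: -0.0
```

Run:
```python
from h import *
t=robot.get_image('top');a=cv2.imread('pics/t8.png');d=np.abs(t.astype(int)-a).max(2)[150:168,233:300];print(d.max(),robot.get_obs()["force"].round(1))
if d.max()<40: print(robot.job_done())
```

```text
12 [ 0.4 -0.8  0.4]
the job is handed in; nothing more can be done
None
```

I put the amber bottle upright in the door pocket, let go of it, pushed the door shut at the push spot and handed the job in at about 18.5 s of the 72 s allowed.

- **Push:** Force rose to about 13 N at the strike and then dropped to 5.5 N. It rose again to about 23 N at what I took for the hard stop: under the 25 N and 28 N limits, though not by much. I read the force only at the end of each move, so a brief peak in between could have gone unseen.
- **Door:** After I backed off, the top view gave a door angle of about 0.04–0.05 rad. That is below the 0.06 limit and well below the 0.09 or more it springs back to when unlatched. I could not see the bolt itself, so the latching is inferred from the force drop and from the door holding.
- **Bottle:** After I let go, the close view showed it upright in the pocket, aimed about 6 mm toward the hinge from centre to clear the latch case. With the door shut, the cap still showed in place behind it, and the door area of the top view had not changed about half a second later.
- **Other things:** I did not touch any of the bystanders, but I made no separate final check of their positions. The robot was touching nothing when I handed in.

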